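# Load the card-dealing machine and hold its run paddle at half

## Robot

A 6-joint arm with a two-finger parallel gripper is mounted at the origin on the work surface. World frame = base frame: x ahead of the robot, y to its left, z up, the work surface at z = 0. Lengths are in m, angles in rad, forces in N, time in s.
With the tool pointing down it reaches from about 0.275 to 0.725 m from the base axis. Payload 15.9 kg.
Tool frame: the origin (TCP) lies at the very end of the fingers, on their centre line; the grasp point (between the pads) lies bot.tcp_to_grasp behind it (bot.tcp_to_grasp is the distance from the TCP to the grasp point, in m); z points along the fingers, y is the direction in which the jaws open and shut (so a half turn about z gives the same grasp; the last joint's range is limited). The gripper opens to 85 mm and grips with 20 to 120 N. Pads are 22 mm wide; open, the fingers measure 114 mm over their backs; the gripper's body (76 mm by 85 mm) begins 54 mm behind the grasp point. The pads swing forward as they close: fully open they stand 13 mm farther back than shut.
Start: joints at [-1.102, 0.213, -0.034, 1.323, 0, 1.571], TCP at [0.226, -0.446, 0.231] pointing down, gripper open.
Joint ranges: [-2.98, 2.98], [-0.74, 1.72], [-1.14, 1.35], [-2.1, 2.04], [-1.57, 1.44], [-3.14, 3.14]. Speed limits (rad/s): [1.89, 1.89, 2.39, 2.57, 3.14, 3.14].

## Interface

Orientations are given as a rotation vector (axis times angle).
In Python, from bench import bot, cams gives the robot as it stands.
- The arm moves only by the shell command python3 -m jog 'ROWS' [FORCE]. ROWS is text: rows parted by semicolons, each of 5 numbers parted by spaces: the shift along the tool's x, y, z in m, then the turn about the tool's z in rad, then the gripper command: -1 is shut, 1 is fully open, values between are in proportion. In form: dx dy dz twist jaw; .... A call has 1 to 20 rows; each row is the pose to reach, as a shift and turn from the pose commanded when the call began, along the tool's axes at that moment; what a row does not reach only later rows make up. A row lasts 1/10 s, in which the tool goes at most 50 mm and 8.59 degrees, less where a joint would pass 70% of its speed; a pose out of reach is approached as far as the arm can. A call with a gripper value outside its range is refused whole. The fingers move at their own pace and stop on an object; FORCE is the grip in N (left out, the last holds). Time passes only in rows, so rows that repeat a pose let the fingers close. It gives the time, the measured TCP pose, the force and the opening at its end, in the units of the state.
- bot.sense(): the state, without advancing time (a new reading comes with each control period).
- cams.grab_frame(name): name is "scene" or "top"; returns (picture, depth): 480x640x3 uint8, red, green, blue; 480x640 float32, m along the optical axis (not along the pixel's ray), 0 where there is no reading.
- cams.camera_info(name): a dict with "fx", "fy", "cx", "cy" (pixels), "R" (3x3) and "t" (3): a world point X has camera coordinates R X + t. Camera axes: x right, y down, z forward; pixel columns grow to the right and rows downward; lengths in m; the calibration is good to about 2 mm. A picture is of the moment at which its call begins. camera_info takes no time and is no camera call.
- bot.finish_job(): hands the job in, once; it reports no verdict.
The state is a dict: "clock": time; "joint_positions": joint angles; "dq": joint speeds; "effort": joint torques, N m; "ee_pos": TCP position; "tool_rot": TCP orientation; "wrist_force": force on the tool from outside, world axes, zero at the start; "wrist_torque": the same for the moment, N m; "finger_gap": finger opening in m.
Only numpy, scipy, OpenCV 4.12 (cv2) and the standard library are available. Lean on these libraries where they do the work, as an engineer would, in place of code of your own. Each camera call takes 0.05 s, during which the arm holds its last target. There are 200 camera calls.

## Task

Stand the red card cassette in the red feed bay of the blue dealing machine and the green cassette in the green bay, upright on their bay floors, and let go of them; leave the black cassette and everything else where it is. Then press the machine's spring-loaded yellow run paddle half way down, so that its pointer stands at the green band of the post beside it and never goes right down into the red, and finish while still holding it there, because the machine deals only as long as the paddle is held.

Things in the scene. Friction and masses are not known exactly. Their poses are not given: they have to be found in the camera images.
- cassette_red: Red card cassette, a closed hard plastic box standing on its long edge: 94 mm long (its x), 22 mm thick (its y), 68 mm tall (z); about 0.13 kg, the same either way round. Origin at the centre of its underside
- cassette_green: Green card cassette, a closed hard plastic box standing on its long edge: 94 mm long (its x), 22 mm thick (its y), 68 mm tall (z); about 0.13 kg, the same either way round. Origin at the centre of its underside
- cassette_black: Black card cassette, a closed hard plastic box standing on its long edge: 94 mm long (its x), 22 mm thick (its y), 68 mm tall (z); about 0.13 kg, the same either way round. Origin at the centre of its underside. A spare: it stays where it is
- bay_red_in (a point): Red feed bay: fixed open-topped plastic tray on the table at the front of the machine, outside 114 (its x, pointing into the machine) x 42 (y) x 32 mm tall, walls 4 mm: a cassette fits lengthwise with 6 mm to spare all round. It may be the left or the right one; the two centres are 120 mm apart. This point is the centre of its inner floor, a few mm above the table
- bay_green_in (a point): Green feed bay: fixed open-topped plastic tray on the table at the front of the machine, outside 114 (its x, pointing into the machine) x 42 (y) x 32 mm tall, walls 4 mm: a cassette fits lengthwise with 6 mm to spare all round. It may be the left or the right one; the two centres are 120 mm apart. This point is the centre of its inner floor, a few mm above the table
- dealer: Blue card-dealing machine, fixed: housing 400 mm wide (y), 130 deep, 100 tall. Origin on the table under the middle of its front face; x points into the housing. In front of it (-x side) are the bays, centres 60 mm out at y = 0 and +120 mm, long sides along x, and the run paddle at y = -125 mm
- run_paddle (a joint): Spring-loaded run paddle, a lever hinged at the machine's front face 85 mm above the table, pointing out to the machine's -x. In rad: 0 released (rising 0.3 above level), 0.3 half way (level, pointer mid green), 0.6 fully down. Green band: 0.22 to 0.38; red: beyond. The spring pushes back with about 4 N at the pad when released, 8 N half way, 12 N fully down
- paddle_top (a point): Middle of the upper face of the paddle's yellow pad (44 x 50 mm, 12 mm thick), 110 mm from the hinge: about 123 mm above the table when released, 91 mm half way, 58 mm fully down; to be pushed down from above. A short yellow pointer sticks out of the pad towards the post
- green_band (a point): Middle of the green band (76 to 94 mm above the table) of the fixed gauge post, 12 mm across and 130 mm tall, whose axis stands 48 mm beside the middle of the pad, on the side away from the bays; white above the green, red below it
- mug: Black mug, 80 mm across, 95 mm tall, origin at its underside; a bystander
- sanitizer: Small clear bottle with white cap, 40 mm across, 130 mm tall, origin at its underside; a bystander
- water_bottle: Clear water bottle with green cap, 70 mm across, 240 mm tall, origin at its underside; a bystander
- pen_tray: White tray with pens, 90 x 150 x 50 mm, origin at its underside; a bystander
Things that resemble listed ones, but are neither listed nor needed, are in the scene too. What is shaped like the cassette_green but pink is not meant.

How it is judged:
By the outcome, as a careful person would: the job done as asked, in the order asked, and still so for the second after the job is handed in, while the arm keeps its last pose, push and grip.
It also fails if it takes over 64 s, if anything falls off the work surface, if the arm or the gripper's body presses on something with over 40 N, if the wrist force passes 120 N, or if a joint passes its speed limit or range.

## Working session

There is one attempt and no reset: what is moved stays moved. The work goes in short steps, Python scripts to look and compute and a shell command to move; the robot and the scene stay as the last step left them, time stands still between calls to the robot, and variables do not carry over. Pictures are saved under pics/ and viewed, about 8 in all and at most 12, crops included, and the job is handed in when it is done.

```bash
mkdir -p pics; ls
python3 - <<'E'
from bench import bot, cams
import cv2, numpy as np
for n in ("scene","top"):
    p,d=cams.grab_frame(n); cv2.imwrite(f"pics/{n}0.png",p[:,:,::-1]); np.savez(f"{n}0.npz",p=p,d=d)
    print(n,cams.camera_info(n))
print(bot.sense(),bot.tcp_to_grasp)
E
```

```text
pics
scene {'fx': 601.9533622605526, 'fy': 601.9533622605526, 'cx': 318.763181091945, 'cy': 245.63071456225154, 'R': array([[ 6.90685257e-01,  7.23155486e-01, -1.36776727e-04],
       [ 6.10480038e-01, -5.83170387e-01, -5.35935092e-01],
       [-3.87644166e-01,  3.70078967e-01, -8.44259177e-01]]), 't': array([-0.38913833, -0.24448068,  1.78454105])}
top {'fx': 461.42221594569287, 'fy': 461.42221594569287, 'cx': 313.70991105283554, 'cy': 232.9213774062712, 'R': array([[-0.0244306 , -0.99962854, -0.01207976],
       [-0.98826542,  0.02597183, -0.15052216],
       [ 0.15077998,  0.00826067, -0.98853283]]), 't': array([0.03596674, 0.51726215, 1.09579595])}
{'clock': 0.1, 'joint_positions': array([-1.10199303e+00,  2.13303453e-01, -3.49926729e-02,  1.32350150e+00,
       -8.16538598e-06,  1.57080177e+00]), 'dq': array([-8.11735265e-04, -1.32746019e-03,  1.02327373e-03,  3.75787568e-04,
        8.87452727e-05,  5.60971079e-04]), 'effort': array([ 4.79172149e-05, -6.87247038e+01,  4.87808526e+01,  1.22715367e-02,
       -1.40475431e-04,  1.07951685e-06]), 'ee_pos': array([ 0.22576753, -0.44578018,  0.23086885]), 'tool_rot': array([-3.05473758e+00, -7.29435485e-01,  3.77672253e-04]), 'wrist_force': array([ 0.40917557,  0.19755125, -0.03615668]), 'wrist_torque': array([ 0.01283406, -0.03085395, -0.01818468]), 'finger_gap': 0.08538154548106366} 0.0187
```

View pics/scene0.png

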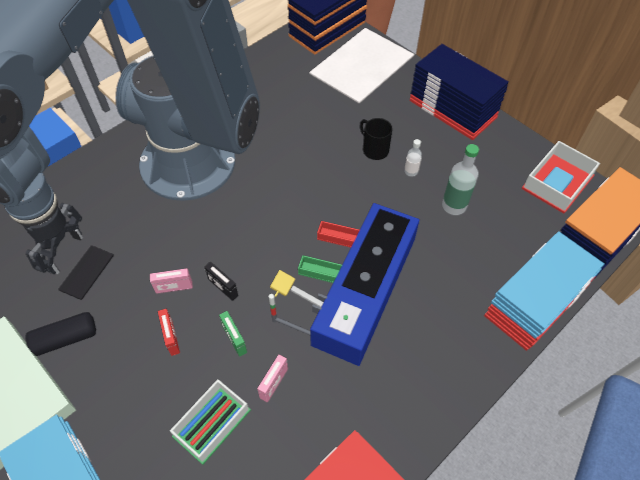

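View pics/top0.png

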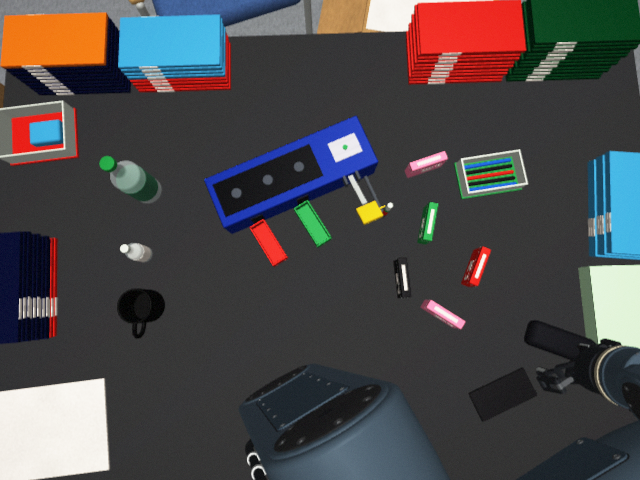

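Candidates: the red cassette is at scene (168,331) / top (476,266), not the red bay (268,242), red books or red tray. The green cassette is at scene (232,333) / top (428,222), not the green bay (312,223) or the pen tray. The pink boxes at top (426,163) and (443,314) and the black one at (402,278) are to be left alone. Next I measure from both views and make one close crop.

```bash
cat > h.py <<'E'
import numpy as np, cv2
from bench import bot, cams
def world(n,d):
    c=cams.camera_info(n); v,u=np.mgrid[0:480,0:640]
    P=np.stack([(u-c['cx'])/c['fx']*d,(v-c['cy'])/c['fy']*d,d],-1)
    return (P-c['t'])@c['R']
def mask(p,col):
    h=cv2.cvtColor(p,cv2.COLOR_RGB2HSV); H,S,V=[h[...,i].astype(int) for i in range(3)]
    m={'red':((H<6)|(H>174))&(S>150)&(V>70),'green':(H>50)&(H<80)&(S>100)&(V>50),'yellow':(H>20)&(H<35)&(S>120)&(V>90),'blue':(H>110)&(H<128)&(S>150)&(V>50)}[col]
    return m.astype(np.uint8)
def blob(p,col,box):
    m=mask(p,col); k=np.zeros_like(m); x0,y0,x1,y1=box; k[y0:y1,x0:x1]=1; m&=k
    pts=cv2.findNonZero(m); hull=cv2.convexHull(pts); f=np.zeros_like(m); cv2.fillPoly(f,[hull],1); return m,f
def rect(X):
    (c,s,a)=cv2.minAreaRect((X[:,:2]*1000).astype(np.float32))
    if s[0]<s[1]: s=s[::-1]; a+=90
    return np.round(c,1),np.round(s,1),round((a+90)%180-90,1)
E
python3 - <<'E'
from h import *
B={'red cass':('red',(445,235,500,295),(150,300,190,360)),'green cass':('green',(412,195,445,250),(212,305,252,360)),
'red bay':('red',(245,215,290,268),(310,215,362,250)),'green bay':('green',(290,196,335,250),(292,250,345,290)),'yellow':('yellow',(350,195,400,230),(265,268,300,300)),'blue':('blue',(195,110,385,240),(305,200,425,365))}
for k,(c,t,s) in B.items():
    for n,b in(('top',t),('scene',s)):
        z=np.load(n+'0.npz'); p,d=z['p'],z['d']; W=world(n,d); m,f=blob(p,c,b)
        X=W[(f>0)&(d>0)]; zt=np.percentile(X[:,2],97); T=X[abs(X[:,2]-zt)<.006]
        print(k,n,len(X),'ztop %.3f zlow %.3f'%(zt,np.percentile(X[:,2],5)),len(T),*rect(T), T.mean(0).round(4))
        if 'bay' in k:
            F=X[(X[:,2]<.012)]; print('  floor',len(F),*(rect(F) if len(F)>5 else ()),F[:,2].mean() if len(F) else '')
p=np.load('top0.npz')['p'][130:310,360:500,::-1]; q=np.load('scene0.npz')['p'][200:380,140:420,::-1]
cv2.imwrite('pics/c1.png',np.hstack([cv2.resize(p,(420,540)),cv2.resize(q,(380,540))]))
E
```

```text
red cass top 719 ztop 0.071 zlow 0.001 338 [ 426.2 -367. ] [94.4 22.5] -24.7 [ 0.4262 -0.3671  0.0684]
red cass scene 516 ztop 0.074 zlow 0.014 226 [ 423.4 -367.7] [94.8 21.5] -24.2 [ 0.4243 -0.3685  0.0709]
green cass top 623 ztop 0.071 zlow 0.001 325 [ 536.6 -256.9] [93.6 22.4] -13.1 [ 0.5367 -0.2572  0.0681]
green cass scene 511 ztop 0.074 zlow 0.006 227 [ 534.7 -258.9] [93.8 22.1] -13.7 [ 0.5345 -0.2588  0.0709]
red bay top 876 ztop 0.034 zlow -0.001 186 [501.8 137.9] [114.7  41.8] 30.7 [0.5016 0.1386 0.0316]
  floor 635 [501.5 138.3] [118.1  46.8] 30.9 0.0032485056645208026
red bay scene 740 ztop 0.036 zlow 0.002 134 [495.3 134.3] [104.7  49.2] 30.5 [0.4909 0.1315 0.0335]
  floor 324 [487.3 144.4] [98.2 71. ] 30.5 0.005935332016995198
green bay top 885 ztop 0.034 zlow -0.001 182 [546.5  26.3] [113.9  42.1] 30.6 [0.5458 0.0253 0.0316]
  floor 624 [547.6  24.6] [117.4  49.3] 30.5 0.0034716707456384386
green bay scene 793 ztop 0.036 zlow 0.001 148 [540.   24.1] [107.   44.6] 30.2 [0.5336 0.0202 0.0338]
  floor 366 [532.6  31.2] [98.5 65.6] 29.5 0.005426773619399029
yellow top 494 ztop 0.130 zlow -0.000 164 [ 545.4 -107.9] [49.1 30.9] -64.5 [ 0.5405 -0.1092  0.1273]
yellow scene 430 ztop 0.132 zlow 0.001 135 [ 546.8 -108.7] [53.3 37.2] -65.6 [ 0.5405 -0.1112  0.1292]
blue top 10273 ztop 0.105 zlow 0.035 6563 [651.7  69.6] [397.7 150.2] -68.0 [0.6576 0.081  0.1019]
blue scene 8881 ztop 0.108 zlow 0.034 4104 [660.5  70.8] [399.1 128.6] -68.0 [0.6599 0.0709 0.1046]
```

View pics/c1.png

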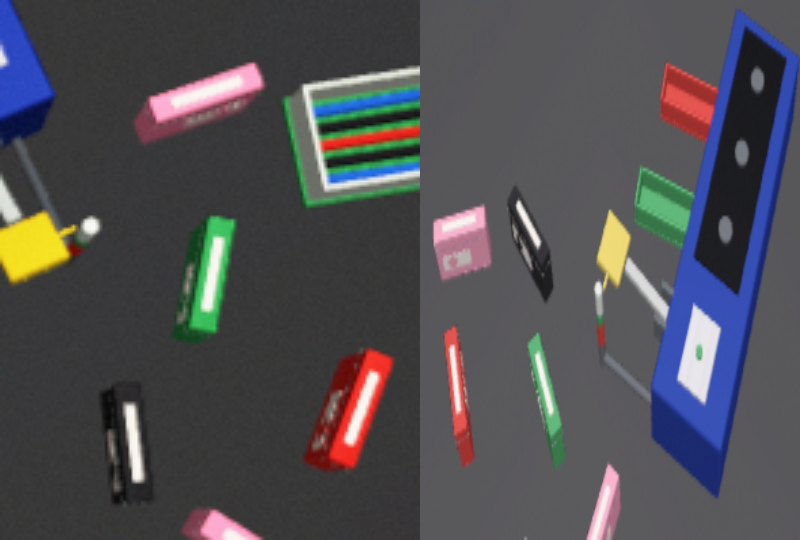

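The crop confirms the choice: the boxes are the true red and green, and both pinks and the black are distinct. The bays are yawed about 30.6°, while the housing is at about 22°. Moving above the red cassette.

```bash
cat >> h.py <<'E'
from scipy.spatial.transform import Rotation as Ro
def go(x,y,z,yaw):  # shift in tool axes to reach world pose (mm, deg), tool down
    s=bot.sense(); R=Ro.from_rotvec(s['tool_rot']).as_matrix(); d=R.T@(np.array([x,y,z])/1000-s['ee_pos'])
    w=np.rad2deg(np.arctan2(R[1,0],R[0,0])); t=(w-yaw+90)%180-90
    print('rows',d.round(4),'twist',np.deg2rad(t).round(4),'| tcp',(s['ee_pos']*1000).round(1),'yaw',w.round(1),'gap',round(s['finger_gap'],4),'F',s['wrist_force'].round(1),'t',round(s['clock'],2),'j6',s['joint_positions'][5].round(2))
E
python3 -c "
from h import *; go(424.8,-367.4,150,-24.5)"
python3 -m jog '0.213 0.02 0.08 0.897 1;0.213 0.02 0.08 0.897 1;0.213 0.02 0.08 0.897 1;0.213 0.02 0.08 0.897 1;0.213 0.02 0.08 0.897 1;0.213 0.02 0.08 0.897 1;0.213 0.02 0.08 0.897 1;0.213 0.02 0.08 0.897 1;0.213 0.02 0.08 0.897 1;0.213 0.02 0.08 0.897 1'
python3 - <<'E'
from h import *; go(424.8,-367.4,36,-24.5)
p,d=cams.grab_frame('scene'); q,_=cams.grab_frame('top')
cv2.imwrite('pics/a1.png',np.hstack([cv2.resize(p[230:390,60:260,::-1],(400,320)),cv2.resize(q[180:340,400:600,::-1],(400,320))]))
E
```

```text
rows [0.213  0.0201 0.0808] twist 0.8964 | tcp [ 225.8 -445.8  230.9] yaw 26.9 gap 0.0854 F [ 0.4  0.2 -0. ] t 0.1 j6 1.57
clock: 1.1
ee_pos: [0.4247, -0.3678, 0.1513]
tool_rot: [-3.07, 0.666, -0.0]
wrist_force: [-0.9, -0.0, -0.5]
finger_gap: 0.0854
rows [-1.000e-04 -4.000e-04  1.153e-01] twist 0.0002 | tcp [ 424.7 -367.8  151.3] yaw -24.5 gap 0.0854 F [-0.9 -0.  -0.5] t 1.1 j6 2.86
```

View pics/a1.png

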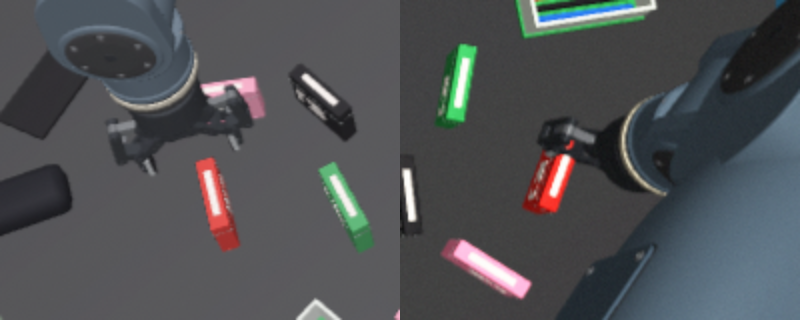

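The jaws straddle the red box's thickness, with clear space around both fingers. Descend, grip and lift.

```bash
python3 -m jog '0 0 0.04 0 1;0 0 0.08 0 1;0 0 0.1 0 1;0 0 0.115 0 1;0 0 0.115 0 1;0 0 0.115 0 -1;0 0 0.115 0 -1;0 0 0.115 0 -1;0 0 0.115 0 -1;0 0 0.115 0 -1;0 0 0.115 0 -1;0 0 0.115 0 -1;0 0 0.115 0 -1;0 0 0.115 0 -1;0 0 0.115 0 -1;0 0 0.095 0 -1;0 0 0.06 0 -1;0 0 0.02 0 -1;0 0 -0.03 0 -1;0 0 -0.05 0 -1' 40
python3 -c "
from h import *; go(500.8,137.2,200,30.6)"
```

```text
clock: 3.2
ee_pos: [0.4258, -0.3684, 0.2058]
tool_rot: [3.068, -0.667, 0.007]
wrist_force: [0.3, -0.6, -1.7]
finger_gap: 0.0214
rows [-0.1418 -0.4911  0.0045] twist -0.9622 | tcp [ 425.8 -368.4  205.8] yaw -24.5 gap 0.0214 F [ 0.3 -0.6 -1.7] t 3.2 j6 2.86
```

```bash
python3 -m jog '-0.005 -0.015 0.004 -0.04 -1;-0.012 -0.04 0.004 -0.09 -1;-0.02 -0.07 0.004 -0.15 -1;-0.03 -0.105 0.004 -0.21 -1;-0.04 -0.14 0.004 -0.28 -1;-0.05 -0.175 0.004 -0.35 -1;-0.06 -0.21 0.004 -0.42 -1;-0.07 -0.245 0.004 -0.49 -1;-0.08 -0.28 0.004 -0.56 -1;-0.09 -0.315 0.004 -0.63 -1;-0.1 -0.35 0.004 -0.7 -1;-0.11 -0.385 0.004 -0.77 -1;-0.12 -0.42 0.004 -0.84 -1;-0.13 -0.45 0.004 -0.9 -1;-0.138 -0.475 0.004 -0.94 -1;-0.1418 -0.487 0.004 -0.962 -1;-0.1418 -0.491 0.004 -0.962 -1;-0.1418 -0.491 0.004 -0.962 -1;-0.1418 -0.491 0.004 -0.962 -1;-0.1418 -0.491 0.004 -0.962 -1'
python3 - <<'E'
from h import *; go(500.8,137.2,120,30.6)
E
```

```text
clock: 5.2
ee_pos: [0.4998, 0.1369, 0.1974]
tool_rot: [3.031, 0.826, -0.0]
wrist_force: [-0.1, -0.3, -1.1]
finger_gap: 0.0213
rows [0.001  0.0003 0.0774] twist -0.0019 | tcp [499.8 136.9 197.4] yaw 30.5 gap 0.0213 F [-0.1 -0.3 -1.1] t 5.2 j6 2.88
```

```bash
python3 -m jog '0.0005 0 0.03 0 -1;0.001 0 0.07 0 -1;0.001 0 0.1 0 -1;0.001 0 0.11 0 -1;0.001 0 0.11 0 -1;0.001 0 0.11 0 -1'
python3 - <<'E'
from h import *; go(500.8,137.2,41,30.6)
p,d=cams.grab_frame('scene'); q,e=cams.grab_frame('top')
np.savez('s1.npz',p=p,d=d); np.savez('t1.npz',p=q,d=e)
cv2.imwrite('pics/a2.png',np.hstack([cv2.resize(p[180:280,280:380,::-1],(400,400)),cv2.resize(q[180:280,220:320,::-1],(400,400))]))
E
```

```text
clock: 5.8
ee_pos: [0.5015, 0.1384, 0.0887]
tool_rot: [-3.031, -0.828, -0.002]
wrist_force: [0.9, 0.0, -1.2]
finger_gap: 0.0214
rows [-0.0013  0.0007  0.0477] twist -0.0007 | tcp [501.5 138.4  88.7] yaw 30.6 gap 0.0214 F [ 0.9  0.  -1.2] t 5.8 j6 2.88
```

View pics/a2.png

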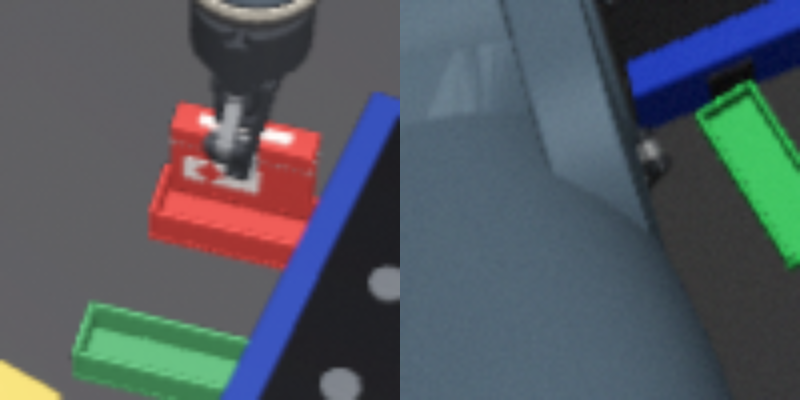

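Run:
```python
from h import *
a=np.deg2rad(30.6); A=np.array([[np.cos(a),np.sin(a)],[-np.sin(a),np.cos(a)]]); C=np.array([.5008,.1372])
def ext(n,f,lo,hi,box):
    z=np.load(f); W=world(n,z['d']); m,_=blob(z['p'],'red',box); X=W[(m>0)&(z['d']>0)]; X=X[(X[:,2]>lo)&(X[:,2]<hi)]
    L=(X[:,:2]-C)@A.T*1000; print(f,lo,len(X),'long',np.percentile(L[:,0],[1,99]).round(1),'thick',np.percentile(L[:,1],[1,99]).round(1),'zmin/max',X[:,2].min().round(3),X[:,2].max().round(3))
b=(305,190,365,255)
ext('scene','scene0.npz',.028,.04,b); ext('top','top0.npz',.026,.04,(245,215,290,268))
ext('scene','s1.npz',.028,.038,b); ext('scene','s1.npz',.05,.112,b); ext('scene','s1.npz',.118,.135,b)
```

```text
scene0.npz 0.028 169 long [-57.2  43.5] thick [-23.4  24.4] zmin/max 0.028 0.04
top0.npz 0.026 195 long [-56.1  57.2] thick [-20.7  20.9] zmin/max 0.027 0.037
s1.npz 0.028 86 long [-57.8  44.7] thick [-22.4  22.5] zmin/max 0.028 0.038
s1.npz 0.05 267 long [-46.7  46.3] thick [-12.7   4.5] zmin/max 0.051 0.112
s1.npz 0.118 99 long [-45.4  45.8] thick [-9.7 13.4] zmin/max 0.118 0.129
```

Cassette and bay centres agree within about 1 mm in the scene view. Lowering.

```bash
python3 -m jog '-0.0005 0 0.012 0 -1;-0.0005 0 0.024 0 -1;-0.0005 0 0.034 0 -1;-0.0005 0 0.04 0 -1;-0.0005 0 0.044 0 -1;-0.0005 0 0.046 0 -1;-0.0005 0 0.046 0 -1;-0.0005 0 0.046 0 -1'
python3 - <<'E'
from h import *; go(500.8,137.2,41,30.6)
E
```

```text
clock: 6.7
ee_pos: [0.5005, 0.1382, 0.0415]
tool_rot: [-3.03, -0.829, -0.001]
wrist_force: [0.0, -0.1, -1.2]
finger_gap: 0.0217
rows [-0.0003  0.001   0.0005] twist -0.0003 | tcp [500.5 138.2  41.5] yaw 30.6 gap 0.0217 F [ 0.  -0.1 -1.2] t 6.7 j6 2.88
```

```bash
python3 -m jog '0 0 0.001 0 -1;0 0 0.002 0 -1;0 0 0.002 0 -1;0 0 0.002 0 -1'; python3 -m jog '0 0 0 0 -0.6;0 0 0 0 -0.4;0 0 0 0 -0.3;0 0 0 0 -0.2;0 0 0 0 -0.2;0 0 0 0 -0.2;0 0 0 0 0'
python3 -m jog '0 0 -0.01 0 0;0 0 -0.04 0 0.3;0 0 -0.08 0 0.6;0 0 -0.12 0 1;0 0 -0.15 0 1;0 0 -0.16 0 1;0 0 -0.16 0 1'
python3 - <<'E'
from h import *; go(535.7,-257.9,150,-13.4)
E
```

```text
clock: 7.1
ee_pos: [0.5007, 0.1382, 0.0408]
tool_rot: [3.03, 0.828, 0.002]
wrist_force: [-7.8, -2.9, 24.5]
finger_gap: 0.0216
clock: 7.8
ee_pos: [0.5002, 0.1381, 0.0392]
tool_rot: [-3.03, -0.829, 0.0]
wrist_force: [-1.0, 0.6, -0.2]
finger_gap: 0.0425
clock: 8.5
ee_pos: [0.501, 0.1384, 0.201]
tool_rot: [-3.03, -0.829, -0.004]
wrist_force: [-0.5, -0.3, -0.4]
finger_gap: 0.0854
rows [-0.1719  0.3587  0.0508] twist 0.7677 | tcp [501.  138.4 201. ] yaw 30.6 gap 0.0854 F [-0.5 -0.3 -0.4] t 8.5 j6 2.88
```

```bash
python3 -m jog '-0.02 0.04 0 0.09 1;-0.04 0.08 0 0.18 1;-0.06 0.12 0 0.27 1;-0.08 0.16 0 0.36 1;-0.1 0.2 0 0.45 1;-0.115 0.24 0 0.54 1;-0.13 0.28 0 0.62 1;-0.15 0.32 0.01 0.7 1;-0.172 0.359 0.03 0.768 1;-0.172 0.359 0.05 0.768 1;-0.172 0.359 0.05 0.768 1;-0.172 0.359 0.05 0.768 1;-0.172 0.359 0.05 0.768 1'
python3 - <<'E'
from h import *; go(535.7,-257.9,36,-13.4)
p,d=cams.grab_frame('scene'); q,e=cams.grab_frame('top')
np.savez('s2.npz',p=p,d=d); np.savez('t2.npz',p=q,d=e)
for n,f,b in(('top','t2.npz',(245,205,290,270)),('scene','s2.npz',(305,180,365,255))):
    z=np.load(f); W=world(n,z['d']); m,ff=blob(z['p'],'red',b); X=W[(ff>0)]; zt=np.percentile(X[:,2],97); T=X[(X[:,2]>.063)&(X[:,2]<.085)]; print(n,zt,*rect(T))
cv2.imwrite('pics/a3.png',np.hstack([cv2.resize(p[180:380,160:360,::-1],(400,400)),cv2.resize(q[150:310,245:445,::-1],(400,320)) if 0 else cv2.resize(q[130:330,245:445,::-1],(400,400))]))
E
```

```text
clock: 9.8
ee_pos: [0.5353, -0.2577, 0.1501]
tool_rot: [3.12, -0.365, 0.001]
wrist_force: [0.1, -0.0, 0.4]
finger_gap: 0.0856
rows [4.000e-04 1.000e-04 1.141e-01] twist 0.001 | tcp [ 535.3 -257.7  150.1] yaw -13.3 gap 0.0856 F [ 0.1 -0.   0.4] t 9.8 j6 2.93
top 0.07444633121484025 [501.7 138.6] [94. 22.] 30.6
scene 0.07649518931640996 [499.4 136.9] [94.6 30.2] 29.6
```

View pics/a3.png

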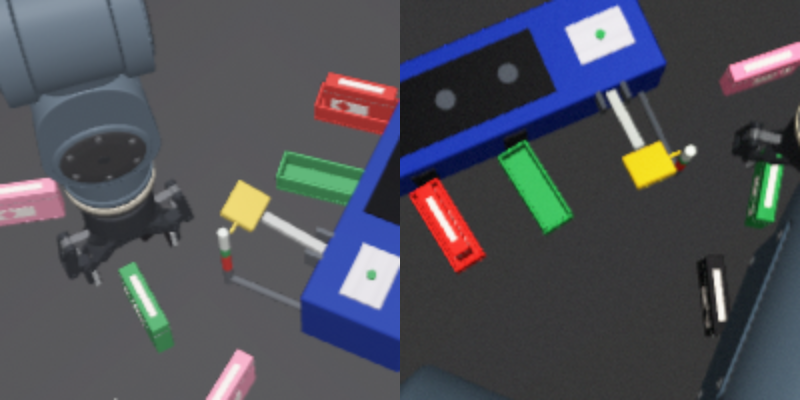

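Red is seated: its top reads about 3 mm above a table-standing cassette, it is centred in the bay and at the same 30.6°. The jaws straddle green. Grip and lift.

```bash
python3 -m jog '0 0 0.04 0 1;0 0 0.08 0 1;0 0 0.1 0 1;0 0 0.114 0 1;0 0 0.114 0 1;0 0 0.114 0 -1;0 0 0.114 0 -1;0 0 0.114 0 -1;0 0 0.114 0 -1;0 0 0.114 0 -1;0 0 0.114 0 -1;0 0 0.114 0 -1;0 0 0.114 0 -1;0 0 0.114 0 -1;0 0 0.114 0 -1;0 0 0.095 0 -1;0 0 0.06 0 -1;0 0 0.02 0 -1;0 0 -0.03 0 -1;0 0 -0.05 0 -1' 40
python3 -c "
from h import *; go(545.5,25.6,200,30.6)"
```

```text
clock: 11.9
ee_pos: [0.5359, -0.259, 0.204]
tool_rot: [3.118, -0.367, 0.008]
wrist_force: [0.3, 0.2, -1.7]
finger_gap: 0.0217
rows [-0.0568 -0.279   0.0034] twist -0.7684 | tcp [ 535.9 -259.   204. ] yaw -13.4 gap 0.0217 F [ 0.3  0.2 -1.7] t 11.9 j6 2.93
```

```bash
python3 -m jog '-0.003 -0.015 0.002 -0.04 -1;-0.008 -0.04 0.002 -0.11 -1;-0.014 -0.07 0.002 -0.19 -1;-0.02 -0.1 0.002 -0.27 -1;-0.026 -0.13 0.002 -0.36 -1;-0.032 -0.16 0.002 -0.44 -1;-0.038 -0.19 0.002 -0.52 -1;-0.044 -0.22 0.002 -0.6 -1;-0.05 -0.245 0.002 -0.68 -1;-0.054 -0.265 0.002 -0.74 -1;-0.0565 -0.275 0.002 -0.768 -1;-0.0565 -0.279 0.002 -0.768 -1;-0.0565 -0.279 0.002 -0.768 -1;-0.0565 -0.279 0.03 -0.768 -1;-0.0565 -0.279 0.07 -0.768 -1;-0.0565 -0.279 0.1 -0.768 -1;-0.0565 -0.279 0.114 -0.768 -1;-0.0565 -0.279 0.114 -0.768 -1;-0.0565 -0.279 0.114 -0.768 -1'
python3 - <<'E'
from h import *; go(545.5,25.6,41,30.6)
p,d=cams.grab_frame('scene')
np.savez('s3.npz',p=p,d=d)
a=np.deg2rad(30.6); A=np.array([[np.cos(a),np.sin(a)],[-np.sin(a),np.cos(a)]]); C=np.array([.5455,.0256])
b=(285,215,350,292)
for f,lo,hi in(('scene0.npz',.028,.04),('s3.npz',.028,.038),('s3.npz',.05,.112),('s3.npz',.118,.135)):
    z=np.load(f); W=world('scene',z['d']); m,_=blob(z['p'],'green',b); X=W[(m>0)&(z['d']>0)]; X=X[(X[:,2]>lo)&(X[:,2]<hi)]
    L=(X[:,:2]-C)@A.T*1000; print(f,lo,len(X),'long',np.percentile(L[:,0],[1,99]).round(1),'thick',np.percentile(L[:,1],[1,99]).round(1))
cv2.imwrite('pics/a4.png',cv2.resize(p[200:300,270:370,::-1],(400,400)))
E
```

```text
clock: 13.8
ee_pos: [0.5448, 0.0254, 0.0858]
tool_rot: [3.031, 0.826, 0.0]
wrist_force: [1.3, -0.3, -1.3]
finger_gap: 0.0214
rows [0.0007 0.0002 0.0448] twist -0.0017 | tcp [544.8  25.4  85.8] yaw 30.5 gap 0.0214 F [ 1.3 -0.3 -1.3] t 13.8 j6 2.66
scene0.npz 0.028 178 long [-57.4  44.3] thick [-20.5  24.6]
s3.npz 0.028 91 long [-57.8  45. ] thick [-21.5  21.6]
s3.npz 0.05 263 long [-48.3  44.6] thick [-12.2   5.4]
s3.npz 0.118 85 long [-47.3  43. ] thick [-11.  12.]
```

View pics/a4.png

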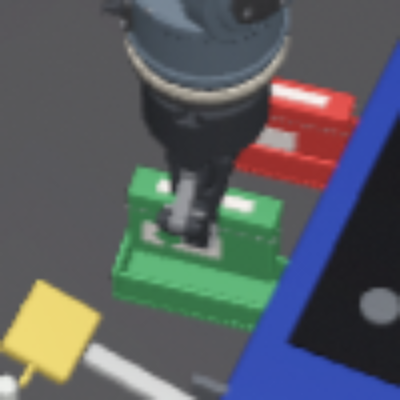

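The green cassette sits over the green bay, about 1.3 mm short along the length. Adding +1 mm and lowering.

```bash
python3 -m jog '0.001 0 0.012 0 -1;0.001 0 0.024 0 -1;0.001 0 0.034 0 -1;0.001 0 0.039 0 -1;0.001 0 0.042 0 -1;0.001 0 0.044 0 -1;0.001 0 0.045 0 -1;0.001 0 0.045 0 -1'
python3 - <<'E'
from h import *; go(545.5,25.6,41,30.6)
E
```

```text
clock: 14.65
ee_pos: [0.5456, 0.0266, 0.0404]
tool_rot: [3.03, 0.829, 0.0]
wrist_force: [-0.5, -0.3, -0.8]
finger_gap: 0.0213
rows [-0.0006  0.0008 -0.0006] twist -0.0002 | tcp [545.6  26.6  40.4] yaw 30.6 gap 0.0213 F [-0.5 -0.3 -0.8] t 14.65 j6 2.66
```

```bash
python3 -m jog '0 0 0.001 0 -1;0 0 0.001 0 -1;0 0 0.001 0 -1'; python3 -m jog '0 0 0 0 -0.6;0 0 0 0 -0.4;0 0 0 0 -0.3;0 0 0 0 -0.2;0 0 0 0 -0.2;0 0 0 0 -0.2;0 0 0 0 0'
python3 -m jog '0 0 -0.01 0 0;0 0 -0.04 0 0;0 0 -0.08 0 0;0 0 -0.12 0 -0.5;0 0 -0.15 0 -1;0 0 -0.16 0 -1;0 0 -0.16 0 -1;0 0 -0.16 0 -1;-0.06 0 -0.16 0 -1;-0.1 0 -0.16 0 -1;-0.1 0 -0.16 0 -1'
python3 - <<'E'
from h import *
p,d=cams.grab_frame('scene'); q,e=cams.grab_frame('top')
np.savez('s4.npz',p=p,d=d); np.savez('t4.npz',p=q,d=e)
for n,f,b in(('top','t4.npz',(285,180,340,260)),('scene','s4.npz',(285,215,350,292))):
    z=np.load(f); W=world(n,z['d']); m,ff=blob(z['p'],'green',b); X=W[(ff>0)]; T=X[(X[:,2]>.063)&(X[:,2]<.085)]; print('green',n,np.percentile(X[:,2],97),*rect(T))
a=np.deg2rad(22); A=np.array([[np.cos(a),np.sin(a)],[-np.sin(a),np.cos(a)]])
for n,f,b in(('top','top0.npz',(350,195,385,230)),('scene','scene0.npz',(265,268,300,297))):
    z=np.load(f); W=world(n,z['d']); m,ff=blob(z['p'],'yellow',b); X=W[(m>0)&(W[...,2]>.105)]; 
    Pl=np.linalg.lstsq(np.c_[X[:,:2]-X[:,:2].mean(0),np.ones(len(X))],X[:,2],rcond=None)[0]
    print('pad',n,len(X),*rect(X),X.mean(0).round(4),'slope dir',np.rad2deg(np.arctan2(Pl[1],Pl[0])).round(1),np.hypot(*Pl[:2]).round(2))
go(545,-110,170,22)
cv2.imwrite('pics/a5.png',np.hstack([cv2.resize(p[200:350,220:370,::-1],(400,400)),cv2.resize(q[150:300,250:400,::-1],(400,400))]))
E
```

```text
clock: 14.95
ee_pos: [0.5459, 0.0266, 0.0399]
tool_rot: [3.03, 0.828, 0.001]
wrist_force: [-1.0, -0.8, 5.3]
finger_gap: 0.0211
clock: 15.65
ee_pos: [0.5455, 0.0266, 0.0393]
tool_rot: [-3.03, -0.829, 0.0]
wrist_force: [-0.0, -0.1, 0.1]
finger_gap: 0.0426
clock: 16.75
ee_pos: [0.4539, -0.026, 0.1975]
tool_rot: [-3.03, -0.825, 0.008]
wrist_force: [2.3, -0.1, 0.1]
finger_gap: 0.0002Traceback (most recent call last):
  File "<stdin>", line 5, in <module>
  File "h.py", line 13, in blob
    pts=cv2.findNonZero(m); hull=cv2.convexHull(pts); f=np.zeros_like(m); cv2.fillPoly(f,[hull],1); return m,f
                                 ~~~~~~~~~~~~~~^^^^^
cv2.error: OpenCV(4.12.0) /io/opencv/modules/imgproc/src/convhull.cpp:143: error: (-215:Assertion failed) total >= 0 && (depth == CV_32F || depth == CV_32S) in function 'convexHull'
```

Run:
```python
from h import *
for n,f,b in(('top','top0.npz',(350,195,385,230)),('scene','scene0.npz',(265,268,300,297))):
    z=np.load(f); W=world(n,z['d']); m,ff=blob(z['p'],'yellow',b); X=W[(m>0)&(W[...,2]>.105)]; 
    Pl=np.linalg.lstsq(np.c_[X[:,:2]-X[:,:2].mean(0),np.ones(len(X))],X[:,2],rcond=None)[0]
    print('pad',n,len(X),*rect(X),X.mean(0).round(4),'slope dir',np.rad2deg(np.arctan2(Pl[1],Pl[0])).round(1),np.hypot(*Pl[:2]).round(2))
z=np.load('s4.npz'); W=world('scene',z['d']); m,ff=blob(z['p'],'green',(285,215,350,292)); X=W[(ff>0)]; T=X[(X[:,2]>.063)&(X[:,2]<.085)]; print('green',np.percentile(X[:,2],97),*rect(T))
go(545,-110,170,112)
```

```text
pad top 413 [471.2 -44.5] [267.9  59.2] -37.5 [ 0.5494 -0.1054  0.1307] slope dir 163.9 3.09
pad scene 372 [ 807.8 -315.3] [729.2  57.9] -38.9 [ 0.5531 -0.1103  0.1307] slope dir -28.5 1.68
green 0.07724328934491756 [543.3  26.6] [94.8 27. ] 30.5
rows [0.0314 0.1176 0.0283] twist -1.4222 | tcp [458.3 -24.7 198.5] yaw 30.5 gap -0.0002 F [ 1.6 -0.1  0. ] t 16.85 j6 2.56
```

```bash
python3 - <<'E'
from h import *
a=np.deg2rad(22); A=np.array([[np.cos(a),np.sin(a)],[-np.sin(a),np.cos(a)]])
for n,f,b in(('top','top0.npz',(350,195,385,230)),('scene','scene0.npz',(265,268,300,297))):
    z=np.load(f); W=world(n,z['d']); m,ff=blob(z['p'],'yellow',b); X=W[(m>0)&(W[...,2]>.112)&(W[...,2]<.137)]
    c=np.median(X,0); Pl=np.linalg.lstsq(np.c_[X[:,:2]-c[:2],np.ones(len(X))],X[:,2],rcond=None)[0]
    print(n,len(X),*rect(X),c.round(4),'slope dir',np.rad2deg(np.arctan2(Pl[1],Pl[0])).round(1),np.hypot(*Pl[:2]).round(2),Pl[2])
E
python3 -m jog '0 0.02 0 -0.14 -1;0.01 0.05 0 -0.28 -1;0.02 0.08 0 -0.42 -1;0.03 0.1 0 -0.56 -1;0.0314 0.1176 0 -0.7 -1;0.0314 0.1176 0 -0.85 -1;0.0314 0.1176 0 -1 -1;0.0314 0.1176 0 -1.15 -1;0.0314 0.1176 0 -1.3 -1;0.0314 0.1176 0.01 -1.422 -1;0.0314 0.1176 0.028 -1.422 -1;0.0314 0.1176 0.028 -1.422 -1;0.0314 0.1176 0.028 -1.422 -1'
python3 - <<'E'
from h import *
p,d=cams.grab_frame('scene'); q,e=cams.grab_frame('top')
np.savez('s5.npz',p=p,d=d); np.savez('t5.npz',p=q,d=e)
go(545,-110,91,112)
cv2.imwrite('pics/a5.png',np.hstack([cv2.resize(p[220:340,220:340,::-1],(400,400)),cv2.resize(q[150:270,280:400,::-1],(400,400))]))
E
```

```text
top 410 [ 553.9 -111.7] [63.4 43.4] -67.1 [ 0.551  -0.1061  0.1233] slope dir -160.1 0.27 0.12306490604030844
scene 368 [ 550.5 -110.7] [62.4 41.6] -68.8 [ 0.5503 -0.1085  0.124 ] slope dir -159.4 0.3 0.1239827655252796
clock: 18.15
ee_pos: [0.5465, -0.1092, 0.1708]
tool_rot: [-1.755, -2.604, 0.001]
wrist_force: [-0.4, 0.1, 0.6]
finger_gap: -0.0004
rows [ 0.0002 -0.002   0.0808] twist 0.001 | tcp [ 546.9 -109.4  171.8] yaw 112.1 gap -0.0001 F [ 0.5  0.2 -0.6] t 18.25 j6 0.99
```

View pics/a5.png

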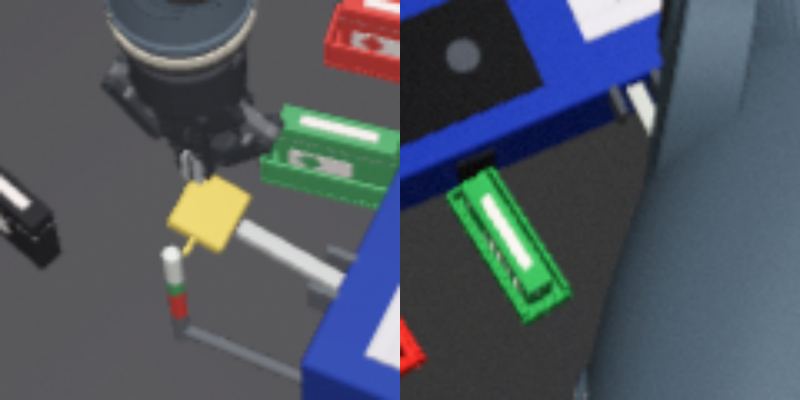

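Green is seated centrally in its bay. The shut fingertips are above the pad, whose centre is about (0.550, -0.108, 0.1235), tilting out at about 200°. Pressing down slowly.

```bash
python3 -m jog '0 0 0.02 0 -1;0 0 0.035 0 -1;0 0 0.042 0 -1;0 0 0.047 0 -1;0 0 0.052 0 -1;0 0 0.057 0 -1;0 0 0.061 0 -1;0 0 0.065 0 -1;0 0 0.069 0 -1;0 0 0.072 0 -1;0 0 0.075 0 -1;0 0 0.075 0 -1;0 0 0.075 0 -1'
python3 - <<'E'
from h import *
go(545,-110,91,112)
E
```

```text
clock: 19.55
ee_pos: [0.5464, -0.1098, 0.0967]
tool_rot: [1.755, 2.605, -0.0]
wrist_force: [-2.5, -0.9, 6.4]
finger_gap: -0.0001
rows [ 0.0003 -0.0014  0.0057] twist 0.0009 | tcp [ 546.4 -109.8   96.7] yaw 112.0 gap -0.0001 F [-2.5 -0.9  6.4] t 19.55 j6 0.99
```

```bash
python3 -m jog '0 0 0.002 0 -1;0 0 0.004 0 -1;0 0 0.0055 0 -1;0 0 0.0055 0 -1;0 0 0.0055 0 -1;0 0 0.0055 0 -1;0 0 0.0055 0 -1'
python3 - <<'E'
from h import *
p,d=cams.grab_frame('scene'); q,e=cams.grab_frame('top')
np.savez('s6.npz',p=p,d=d)
go(545,-110,91,112)
W=world('scene',d); m=mask(p,'yellow'); m[:, :255]=0; m[:,305:]=0; m[:255]=0; m[310:]=0
X=W[(m>0)&(W[...,2]>.05)&(W[...,2]<.14)]; print('pad z',np.percentile(X[:,2],[5,50,95]).round(4),np.median(X,0).round(3))
ys,xs=np.nonzero(m); print(xs.min(),xs.max(),ys.min(),ys.max())
for n,f in(('before','scene0.npz'),):
    pass
cv2.imwrite('pics/a6.png',np.hstack([cv2.resize(p[255:325,250:320,::-1],(400,400),interpolation=cv2.INTER_CUBIC),cv2.resize(p[180:380,140:340,::-1],(400,400))]))
E
```

```text
clock: 20.25
ee_pos: [0.5463, -0.1099, 0.0913]
tool_rot: [1.756, 2.605, -0.001]
wrist_force: [-4.5, -2.3, 7.2]
finger_gap: -0.0
rows [ 0.0004 -0.0012  0.0003] twist 0.0008 | tcp [ 546.2 -109.9   91.3] yaw 112.0 gap 0.0001 F [-4.9 -1.5  7.3] t 20.35 j6 0.99
pad z [0.0852 0.0916 0.0973] [ 0.556 -0.121  0.092]
269 291 284 300
```

View pics/a6.png

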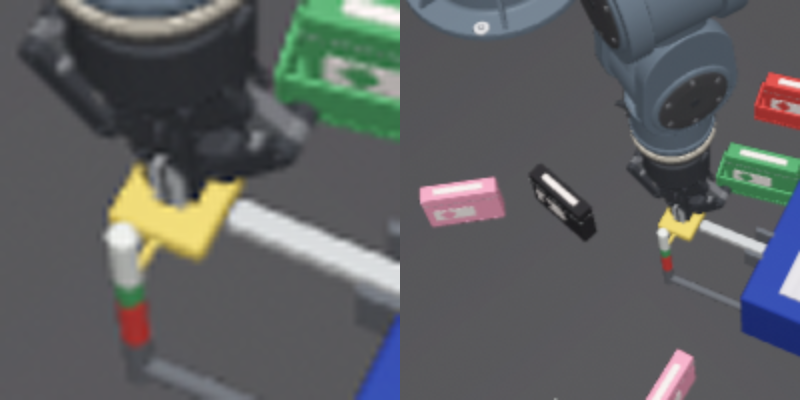

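Run:
```python
from h import *
z=np.load('s6.npz'); W=world('scene',z['d']); p=z['p']
for v in range(297,304):
    print(v,[(u,tuple(p[v,u]),W[v,u].round(3).tolist()) for u in range(274,279) if p[v,u,0]>130 and p[v,u,2]<130])
m=mask(p,'green'); m[:,:266]=0; m[:,278:]=0; m[:300]=0; m[312:]=0; print('band z',W[m>0][:,2].min(),W[m>0][:,2].max(),np.median(W[m>0],0))
X=W[284:300,269:292][mask(p,'yellow')[284:300,269:292]>0]; X=X[(X[:,2]>.08)&(X[:,2]<.1)]
P=np.linalg.lstsq(np.c_[X[:,:2]-X[:,:2].mean(0),np.ones(len(X))],X[:,2],rcond=None)[0]; print('slope',P)
for n,c,b in(('red','red',(305,180,365,255)),('green','green',(290,215,350,292))):
    _,f=blob(p,c,b); T=W[f>0]; T=T[(T[:,2]>.066)&(T[:,2]<.085)]; print(n,*rect(T))
go(545,-110,91,112)
```

```text
297 [(275, (np.uint8(153), np.uint8(138), np.uint8(80)), [0.55, -0.133, 0.084]), (276, (np.uint8(227), np.uint8(207), np.uint8(111)), [0.554, -0.133, 0.089]), (277, (np.uint8(207), np.uint8(192), np.uint8(104)), [0.553, -0.129, 0.084]), (278, (np.uint8(180), np.uint8(163), np.uint8(82)), [0.557, -0.129, 0.088])]
298 [(275, (np.uint8(224), np.uint8(203), np.uint8(112)), [0.554, -0.136, 0.088]), (276, (np.uint8(214), np.uint8(194), np.uint8(104)), [0.554, -0.134, 0.086]), (277, (np.uint8(150), np.uint8(138), np.uint8(94)), [0.521, -0.107, 0.003])]
299 [(274, (np.uint8(178), np.uint8(166), np.uint8(117)), [0.556, -0.141, 0.093]), (275, (np.uint8(230), np.uint8(210), np.uint8(113)), [0.556, -0.138, 0.089]), (276, (np.uint8(178), np.uint8(160), np.uint8(92)), [0.521, -0.11, 0.003])]
300 [(275, (np.uint8(200), np.uint8(182), np.uint8(99)), [0.56, -0.141, 0.093]), (276, (np.uint8(135), np.uint8(123), np.uint8(90)), [0.523, -0.112, 0.003])]
301 [(275, (np.uint8(147), np.uint8(135), np.uint8(90)), [0.523, -0.116, 0.003])]
302 []
303 []
band z 0.07808682193953721 0.09458713975476503 [ 0.56552323 -0.15459093  0.08495472]
slope [-0.025678    0.02905608  0.09124905]
red [498.8 138.3] [93.8 29. ] 30.7
green [543.8  25.4] [94.5 27.3] 31.2
rows [ 0.0004 -0.0012  0.0003] twist 0.0008 | tcp [ 546.2 -109.9   91.3] yaw 112.0 gap 0.0001 F [-4.9 -1.5  7.3] t 20.35 j6 0.99
```

The pad is level (slope below 0.03) and the pointer is inside the green band. Handing in.

```bash
python3 -c "
from h import *; print(bot.finish_job())"
```

```text
the job is handed in; nothing more can be done
None
```

I stood the red cassette in the red bay and the green cassette in the green bay and let go of both. I then pressed the paddle half way and handed the job in at 20.4 s, still holding it.

**Cassettes:** Both tops read about 3 mm higher than when they stood on the table, so they are on the bay floors. Both are centred to within about 1–2 mm and lie at the bays' angle of about 31°. The bays themselves are turned about 9° from the housing's measured axis, so I followed the bays. The top camera checked red only, because the arm hid the green top after release.

**Paddle:** The fingertip height is 91.3 mm and the pad top reads 91.6 mm, level to within 0.04. The pointer reads about 84–93 mm (mostly 86–89) with depth noise, inside the green band, which reads 78–94.5 mm. The lowest fingertip reading was 91.3 mm, so it stayed well above the red. The upward force is about 7 N with about 5 N sideways from friction, close to the expected 8 N.

**Disagreements:** In the flat picture the pointer seems to meet the post just above the green. I put that down to the viewing angle and relied on the depth reading. The two cameras differ by about 2 mm, within their calibration. Setting the red cassette down briefly pushed about 25 N at the wrist, well under the limit. The black cassette and the other things were never touched on purpose, and the black one looks undisturbed in the last picture. I did not measure the other objects again.

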